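# Clamp a brass bar in the bench jig and lock it with the thumb wedge

### The arm

A 7-joint arm with a two-finger parallel gripper is mounted at the origin on the work surface. World frame = base frame: x ahead of the robot, y to its left, z up, the work surface at z = 0. Lengths are in m, angles in degrees, forces in N, time in s.
With the tool pointing down it reaches from about 0.425 to 1.025 m from the base axis. Payload 9.4 kg.
Tool frame: the origin (TCP) lies at the very end of the fingers, on their centre line; the grasp point (between the pads) lies 19 mm behind it; z points along the fingers, y is the line along which they close (so a half turn about z gives the same grasp; the last joint's range is limited). The gripper opens to 85 mm and grips with 20 to 120 N. Pads are 22 mm wide; open, the fingers measure 114 mm over their backs; the gripper's body (76 mm by 85 mm) begins 54 mm behind the grasp point. The pads swing forward as they close: fully open they stand 13 mm farther back than shut.
Start: joints at [-4.395, 34.337, -0.143, 91.639, 0.103, 54.024, -4.572], TCP at [0.725, -0, 0.193] pointing down, gripper open.
Joint ranges: [-147.43, 147.43], [-19.82, 112.94], [-74.19, 73.91], [6.32, 146.72], [-59.91, 239.91], [6.04, 106.73], [-150.56, 150.56]. Speed limits (degrees/s): [127.2, 127.2, 172.46, 172.46, 180, 180, 180].

### API

Orientations are given as [roll, pitch, yaw] about the fixed x, y, z axes, in that order (R = Rz(yaw) Ry(pitch) Rx(roll)).
In Python, from plant import bot gives the robot as it stands.
- The arm moves only by the tool apply_moves, never from a script. Its argument "deltas" is a list of rows, each a list of 6 numbers: the shift along the tool's x, y, z in cm, then the turn, a rotation vector about the tool's x, y, z in rad. In form: [[tx, ty, tz, rx, ry, rz], ...]. A call has 1 to 10 rows; each row is the pose to reach, as a shift and turn from the pose commanded when the call began, along the tool's axes at that moment; what a row does not reach only later rows make up. A row lasts 1/10 s, in which the tool goes at most 50 mm and 8.59 degrees, less where a joint would pass 70% of its speed; a pose out of reach is approached as far as the arm can. A call with a gripper value outside its range is refused whole. "hand" is the opening in per cent of the stroke, from 0 (shut) to 100 (fully open), set as the call begins (left out, the last holds). The fingers move at their own pace and stop on an object; "newtons" is the grip in N (left out, the last holds). Time passes only in rows, so rows that repeat a pose let the fingers close. It gives the time, the measured TCP pose, the force, the opening and the grip force at its end, in the units of the state.
- bot.state(): the state, without advancing time (a new reading comes with each control period).
- bot.grab_frame(name): name is "scene" or "side" or "wrist"; returns the picture (480x640x3 uint8, blue, green, red); there is no depth.
- bot.get_calibration(name): a dict with "camera_matrix" (3x3 intrinsics, pixels), "origin" and "orientation" of the camera in the world. Camera axes: x right, y up, looking along -z (the intrinsics and any distortion apply to the point x, -y, -z); pixel columns grow to the right and rows downward; lengths in m; the calibration is good to about 2 mm. The wrist camera is an equidistant fisheye: a pixel r from the principal point sees the ray r / f radians off the axis. A picture is of the moment at which its call begins: read the wrist's pose just before it. get_calibration takes no time and is no camera call; for the wrist camera it gives the pose at the moment of the call.
- bot.job_done(): hands the job in; it is judged then, once.
The state is a dict: "time": time; "joint_positions": joint angles; "qd": joint speeds; "effort": joint torques, N m; "tool_pos": TCP position; "tool_rot": TCP orientation; "contact_force": force on the tool from outside, world axes, zero at the start; "torque": the same for the moment, N m; "gripper_width": finger opening in m; "finger_force": force on a finger pad.
Only numpy, scipy, OpenCV 4.12 (cv2) and the standard library are available. Lean on these libraries where they do the work, as an engineer would, in place of code of your own. Each camera call takes 0.05 s, during which the arm holds its last target. There are 200 camera calls.

### The job

Get the brass bar ready for sawing: push the steel sliding bar by its black post until its jaw holds the brass bar flat against the fixed steel anvil, firmly but gently. Then push the red-tabbed wedge in under the blue bridge until it jams the sliding bar fast by itself - about as tight as a firm thumb push, never hammered - and let go with everything staying put. Leave the other things on the bench alone.

Things in the scene. Friction and masses are not known exactly. Their poses are not given: they have to be found in the camera images.
- jig: Clamping jig screwed to the bench, level, yaw varies: wooden plate 20 mm thick, x -60..60, y -130..110. Origin on the bench surface. A fixed dark steel anvil (60 wide in x, y 85..105, top z 65) stands at its +y end. A steel bar (jaw) slides along y on the plate. The wedge slides along +x on the line y = -60 mm, under a blue bridge.
- anvil (a point): Centre of the anvil's clamping face, at x 0, y 85, z 40 mm in the jig's frame; the face looks to the jig's -y.
- bridge_mid (a point): Point on the sliding bar's top under the middle of the blue bridge: x 0, y -60, z 34 mm in the jig's frame. The bridge covers x -30..30, y -82..-38, top at about z 65; its underside slopes like the wedge. Its height differs by up to 2.3 mm either way from jig to jig, so the depth at which the wedge tightens differs by up to 18 mm either way: it must be felt.
- ledge (a point): Front (-x) end of the ledge that carries the wedge: x -110, y -60, z 34 mm in the jig's frame. The ledge is 26 mm wide, runs from there to the sliding bar at x -22 and is flush with the bar's top. Low guides stand beside it at x -75..-30, top z 42, inner faces 13.5 mm either side of the line.
- jaw: Steel bar 40 wide, 14 thick, 169 mm long, with an upright jaw (40 wide, 16 thick, z 20..54 in the jig's frame) at its +y end and a black post near its -y end. It slides only along the jig's y, +y closes; travel 62 mm, friction about 2 N, no spring. Axes as the jig; its origin meets the jig's origin when fully open, and lies 49 mm along +y when the brass bar is clamped.
- jaw_face (a point): Centre of the jaw's clamping face (looks to +y), z 34 mm. In the jig's frame at y 69 mm when the brass bar is clamped between jaw and anvil, y 25..45 mm at the start.
- jaw_post (a point): Foot of the upright black post (18 mm diameter, from z 34 to z 70 mm) by which the sliding bar is pushed; it stands 170 mm behind (-y of) the jaw face.
- wedge: Loose aluminium wedge, 0.12 kg, 110 long (x), 24 wide. Origin: centre of the underside (z 34 mm). +x is the nose, 8 thick, growing 1 in 8 to 21.8 at the tail, where a red tab 14 thick rises to 44 mm; its back face (x -55) is flat, to be pushed. Starts slack, origin at jig x -52..-44; tightens somewhere in -35..3, the push rising in 0.5 mm; friction keeps it. Push 10-16 N.
- billet: Brass bar 90 (x) x 16 (y) x 16 mm, 0.19 kg, loose on the jig's plate (underside z 20 mm) in the gap between jaw and anvil, a few mm off the anvil and slightly askew. Origin: centre of its underside. Do not squeeze it with more than 25 N.
- offcut: Bystander: brass offcut 20 x 45 x 16 mm lying on the bench behind (+x of) the jig.
- file: Bystander: screwdriver 150 mm with orange handle lying on the bench behind the jig.
- hammer: Bystander: hammer with black handle.
- bowl: Bystander: blue bowl, 110 mm across, 60 tall.
- glass: Bystander: glass tumbler, 72 mm across, 100 tall.
- torch: Bystander: black and green hand torch standing upright, 72 mm across, 152 tall.
- notebook: Bystander: tan notebook 140 x 100 x 16 mm.

How it is judged:
By the outcome, as a careful person would: the job done as asked, in the order asked, and still so for the second after the job is handed in, with the robot touching nothing.
It also fails if it takes over 45 s, if anything falls off the work surface, if the arm or the gripper's body presses on something with over 40 N, if the wrist force passes 120 N, or if a joint passes its speed limit or range.

## Working session

There is one attempt and no reset: what is moved stays moved. The work goes in short steps, Python scripts to look and compute and a tool call to move; the robot and the scene stay as the last step left them, time stands still between calls to the robot, and variables do not carry over. Pictures are saved under pics/ and viewed, at most 10 in all, crops included, and the job is handed in when it is done.

Besides the shell and the picture viewer there is one more tool, called after "Call:" by a JSON object that holds its "method" and its "body", one argument or row to a line. apply_moves: Moves the arm, as the interface text tells. Its arguments: {"type":"object","properties":{"deltas":{"type":"array","items":{"type":"array","items":{"type":"number"}}},"hand":{"type":"number"},"newtons":{"type":"number"}},"required":["deltas"]}

```bash
mkdir -p pics; ls; python3 - <<'E'
from plant import bot
import cv2
for n in("scene","side"):
    cv2.imwrite(f"pics/{n}0.png",bot.grab_frame(n)); print(n,bot.get_calibration(n))
print(bot.state())
E
```

```text
pics
scene {'camera_matrix': array([[469.98338868,   0.        , 329.14659139],
       [  0.        , 469.98338868, 237.97452776],
       [  0.        ,   0.        ,   1.        ]]), 'origin': array([1.25309259, 0.54657099, 0.63596059]), 'orientation': array([ 56.06222373,   0.82483077, 128.57079496])}
side {'camera_matrix': array([[533.43739913,   0.        , 314.34731777],
       [  0.        , 533.43739913, 252.50606721],
       [  0.        ,   0.        ,   1.        ]]), 'origin': array([ 0.14105953, -0.92143106,  0.85727413]), 'orientation': array([ 51.35056088,  -0.12515789, -26.08962999])}
{'time': 0.1, 'joint_positions': array([-4.39435509, 34.37985868, -0.14511602, 91.67647285,  0.10538184,
       54.02435149, -4.57505475]), 'qd': array([-0.0843893 ,  0.01463549,  0.05923992, -0.17607132, -0.06995969,
        0.03345657,  0.00346156]), 'effort': array([ 5.48369339e-03, -7.77996039e+01,  1.57005854e+00, -2.58627266e+01,
        1.26505349e-02,  5.64093614e-03,  1.40001674e-05]), 'tool_pos': array([ 7.24521923e-01, -3.93975709e-05,  1.92103676e-01]), 'tool_rot': array([-1.79919961e+02,  9.66636384e-03,  9.00010964e+01]), 'contact_force': array([-0.61633194,  0.46669419, -0.01599796]), 'torque': array([-0.01001666,  0.02120964,  0.00363346]), 'finger_force': 0.0, 'gripper_width': 0.08528477937313923}
```

View pics/scene0.png

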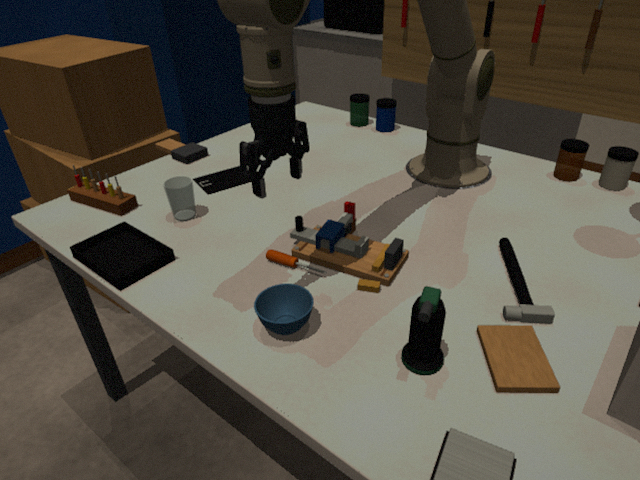

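View pics/side0.png

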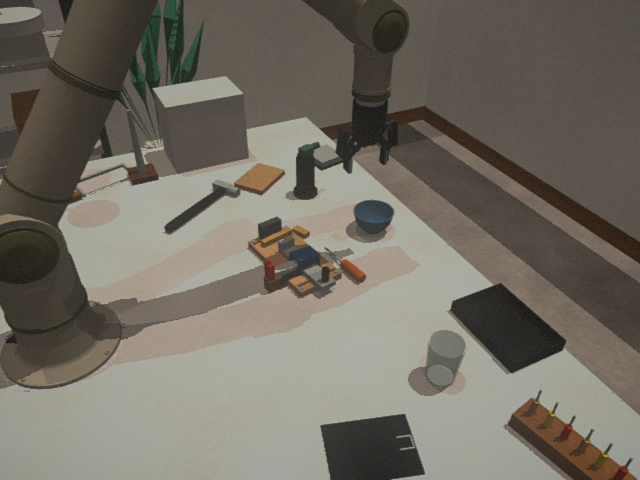

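The scene view shows the jig at about (350,250), with the post at (299,223), the red tab at (349,208) and the anvil at (394,252). In the side view it is at about (290,260), with the tab at (269,268) and the post at (325,272). I'll enlarge both.

```bash
python3 - <<'E'
import cv2,numpy as np
a=cv2.imread("pics/scene0.png")[190:300,260:420]; b=cv2.imread("pics/side0.png")[205:305,235:380]
a=cv2.resize(a,None,fx=5,fy=5,interpolation=cv2.INTER_CUBIC);b=cv2.resize(b,None,fx=5.5,fy=5.5,interpolation=cv2.INTER_CUBIC)
cv2.imwrite("pics/a.png",np.clip(a*1.5,0,255).astype('uint8'));cv2.imwrite("pics/b.png",np.clip(b*1.5,0,255).astype('uint8'))
E
```

```text
(no output)
```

View pics/a.png

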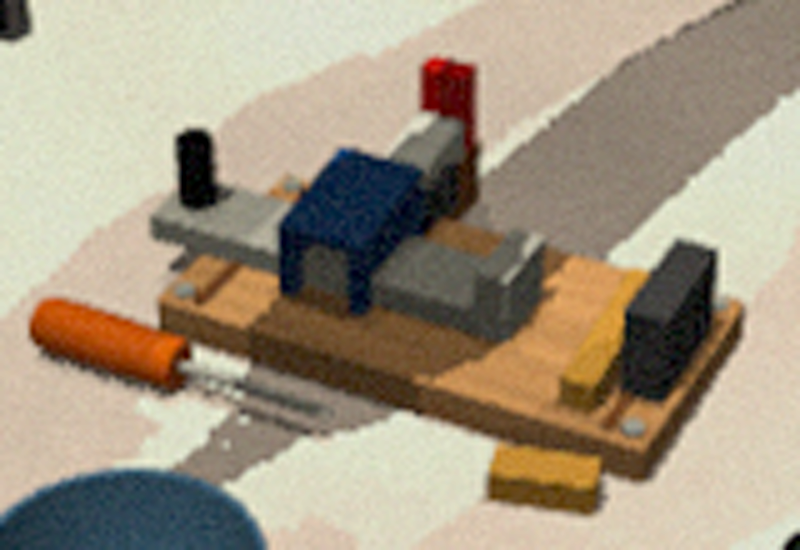

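View pics/b.png

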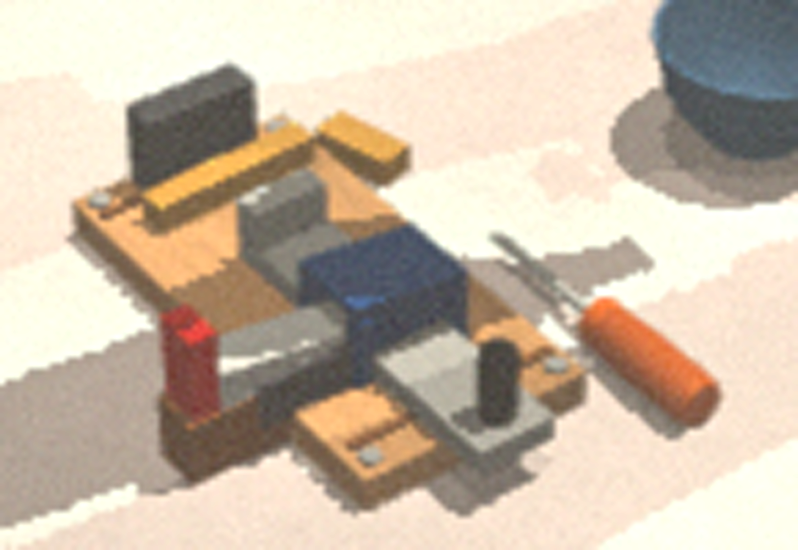

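The crops show all the jig features clearly: the plate corners, anvil, bridge, post, tab and jaw. I'll fit the jig pose, slide and wedge position from both views together.

```bash
cat > h.py <<'E'
import numpy as np
from scipy.spatial.transform import Rotation as R
def proj(c,P):
    M=R.from_euler('xyz',c['orientation'],degrees=True).as_matrix()
    q=(np.asarray(P)-c['origin'])@M; K=c['camera_matrix']
    return np.stack([K[0,2]+K[0,0]*q[:,0]/-q[:,2],K[1,2]+K[1,1]*-q[:,1]/-q[:,2]],1)
E
python3 - <<'E'
from plant import bot
from h import *
from scipy.optimize import least_squares
# x,y,z,ks,kw, u,v
A=[(60,110,20,0,0,637,455),(-60,110,20,0,0,743,305),(60,-130,20,0,0,162,298),(30,85,65,0,0,624,312),(-30,85,65,0,0,678,242),(-30,105,65,0,0,715,250),
(30,-82,65,0,0,282,228),(-30,-82,65,0,0,345,150),(-30,-38,65,0,0,425,170),(0,-150,70,1,0,195,135),(0,-150,34,1,0,198,203),(-48,-60,78,0,1,450,64),(-20,20,54,1,0,545,240)]
B=[(-60,110,20,0,0,73,203),(-60,-130,20,0,0,362,490),(60,-130,20,0,0,585,378),(-30,85,65,0,0,134,113),(30,85,65,0,0,255,80),(-30,105,65,0,0,128,102),(30,105,65,0,0,233,65),
(-30,-82,65,0,0,355,305),(-30,-38,65,0,0,300,265),(30,-38,65,0,0,410,228),(30,-82,65,0,0,467,270),(0,-150,70,1,0,497,345),(0,-150,34,1,0,497,415),(-48,-60,78,0,1,190,322),(-20,20,54,1,0,240,200),(-20,4,54,1,0,250,215),(20,4,54,1,0,325,187)]
A=np.array(A,float);B=np.array(B,float)
ca,cb=bot.get_calibration("scene"),bot.get_calibration("side")
ua=A[:,5:]/5+[260,190]-.4; ub=B[:,5:]/5.5+[235,205]-.4
def W(p,D):
    Q=D[:,:3].copy();Q[:,1]+=p[3]*D[:,3];Q[:,0]+=p[4]*D[:,4]
    return R.from_euler('z',p[2]).apply(Q/1000)+[p[0],p[1],0]
f=lambda p:np.r_[(proj(ca,W(p,A))-ua).ravel(),(proj(cb,W(p,B))-ub).ravel()]
s=least_squares(f,[.6,0,.3,15,-48],loss='soft_l1',x_scale=[.1,.1,.1,10,10])
print(s.x,np.degrees(s.x[2]));print(s.fun.reshape(-1,2).round(1).tolist())
p=s.x
for n,P in dict(post=(0,p[3]-150,70),tabback=(p[4]-55,-60,66),anvil=(0,85,40),bridge=(0,-60,65)).items(): print(n,W(p,np.array([[*P,0,0]])))
E
```

```text
[ 5.48518397e-01  4.27342576e-02  1.69800928e-01  7.04967589e+00
 -5.05369145e+01] 9.728876529451552
[[0.9, -1.2], [0.6, -1.0], [-1.7, -0.9], [-0.8, -1.1], [-0.6, -1.2], [0.6, -0.5], [-1.5, -4.5], [-1.1, -1.4], [-0.2, -0.7], [-0.3, -0.6], [-0.1, -1.1], [-0.2, 0.1], [-0.3, -1.2], [-0.3, -1.7], [-0.2, -2.6], [0.3, -2.1], [2.5, 1.2], [0.4, -0.7], [-0.5, -0.5], [0.2, -1.6], [-0.3, 0.4], [-0.7, -1.9], [-0.2, -4.1], [0.1, -2.6], [-0.2, 0.3], [-0.4, -0.6], [-0.5, -1.0], [-0.9, -1.3], [0.8, -0.8], [0.6, -1.4]]
post [[ 0.57267502 -0.09816022  0.07      ]]
tabback [[ 0.45463844 -0.03423712  0.066     ]]Traceback (most recent call last):
  File "<stdin>", line 19, in <module>
  File "<stdin>", line 13, in W
numpy._core._exceptions._UFuncOutputCastingError: Cannot cast ufunc 'add' output from dtype('float64') to dtype('int64') with casting rule 'same_kind'
```

Call:
{"method": "apply_moves", "body": {
  "deltas": [
    [-3, -3, 2, 0, 0, -0.05],
    [-6, -6, 4, 0, 0, -0.1],
    [-9.5, -9.5, 6, 0, 0, -0.17],
    [-13, -13, 7.5, 0, 0, -0.17],
    [-14, -14.5, 8.5, 0, 0, -0.17],
    [-14, -14.5, 8.5, 0, 0, -0.17],
    [-14, -14.5, 8.5, 0, 0, -0.17],
    [-14, -14.5, 8.5, 0, 0, -0.17]
  ],
  "hand": 0,
  "newtons": 20
}}

```text
time: 0.9
tool_pos: [0.5813, -0.139, 0.1082]
tool_rot: [179.9, -0.0, 99.8]
contact_force: [-0.3, 0.3, 0.5]
gripper_width: 0.0
finger_force: 0.0
```

Call:
{"method": "apply_moves", "body": {
  "deltas": [
    [0, 0, 2, 0, 0, 0],
    [0, 0, 4, 0, 0, 0],
    [0, 0, 5.5, 0, 0, 0],
    [0, 0, 6.2, 0, 0, 0],
    [0, 0, 6.2, 0, 0, 0],
    [0, 0, 6.2, 0, 0, 0]
  ]
}}

```text
time: 1.5
tool_pos: [0.5807, -0.1396, 0.0464]
tool_rot: [180.0, 0.0, 99.8]
contact_force: [0.9, -0.1, 0.4]
gripper_width: -0.0
finger_force: 0.0
```

```bash
python3 - <<'E'
from plant import bot
import cv2,numpy as np
s=bot.state();print(s['tool_pos'],s['tool_rot'],s['contact_force'])
a=bot.grab_frame("side")[195:305,235:380];b=bot.grab_frame("scene")[170:280,260:405]
f=lambda i:np.clip(cv2.resize(i,None,fx=2.75,fy=2.75,interpolation=2)*1.5,0,255).astype('uint8')
cv2.imwrite("pics/c.png",np.hstack([f(a),f(b)]))
E
```

```text
[ 0.58074468 -0.13958601  0.04637473] [1.79957375e+02 9.53449019e-03 9.97843500e+01] [ 0.85945765 -0.05211863  0.39745216]
```

View pics/c.png

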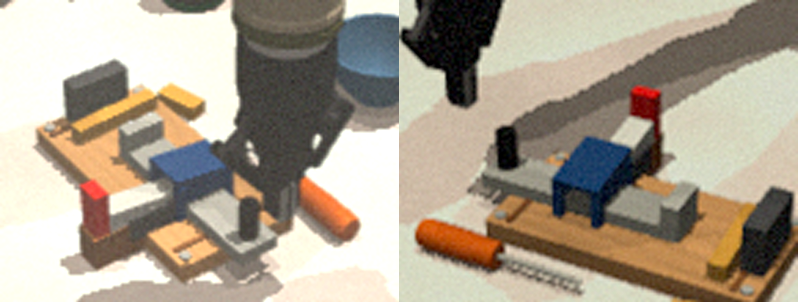

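```bash
python3 - <<'E'
from plant import bot
from h import *
for n in("side","scene"):
    c=bot.get_calibration(n); print(n,proj(c,[[.5807,-.1396,.0464],[.5727,-.0982,.07],[.5727,-.0982,.034]]))
    M=R.from_euler('xyz',c['orientation'],degrees=True).as_matrix()
    uv=dict(side=(338,277),scene=(283,207))[n];K=c['camera_matrix']
    d=M@[(uv[0]-K[0,2])/K[0,0],-(uv[1]-K[1,2])/K[1,1],-1]; 
    for z in(.03,.05,.08,.1): print(z,c['origin']+d*(z-c['origin'][2])/d[2])
E
```

```text
side [[336.13008855 285.27116953]
 [324.82058583 267.65357814]
 [324.59683166 279.47500311]]
0.03 [ 0.60707259 -0.10017079  0.03      ]
0.05 [ 0.59580636 -0.1200254   0.05      ]
0.08 [ 0.57890702 -0.14980732  0.08      ]
0.1 [ 0.56764079 -0.16966193  0.1       ]
scene [[283.5576156  220.42423354]
 [298.2549503  216.0259554 ]
 [299.03259397 229.05007554]]
0.03 [ 0.5149523  -0.20478572  0.03      ]
0.05 [ 0.53931495 -0.17998686  0.05      ]
0.08 [ 0.57585892 -0.14278856  0.08      ]
0.1 [ 0.60022157 -0.1179897   0.1       ]
```

```bash
python3 - <<'E'
from plant import bot
import cv2,numpy as np
a=bot.grab_frame("side")[240:310,290:370];b=bot.grab_frame("scene")[180:250,250:330]
f=lambda i:np.clip(cv2.resize(i,None,fx=5,fy=5,interpolation=2)*1.5,0,255).astype('uint8')
cv2.imwrite("pics/d.png",np.hstack([f(a),f(b)])); print(bot.state()['tool_pos'])
E
```

```text
[ 0.58053313 -0.14006556  0.04665308]
```

View pics/d.png

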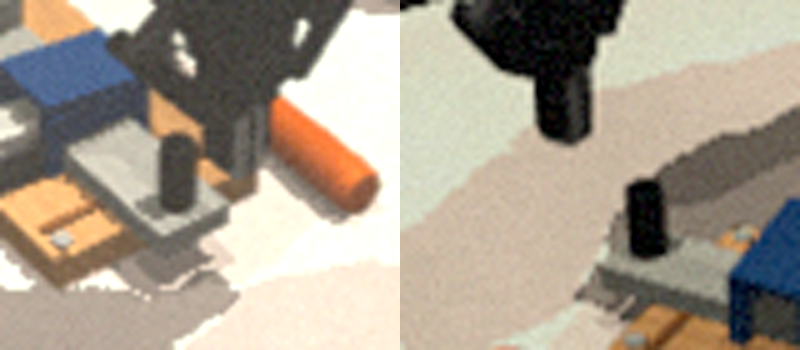

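```bash
python3 - <<'E'
from plant import bot
from h import *
for n in("side","scene"):
    c=bot.get_calibration(n); print(n,*[proj(c,[[.7245+d,0,z] for d in(-.05,.05)]).round(0).tolist() for z in(.192,.205,.23)])
    print(proj(c,[[0,0,0],[.15,0,0],[0.5805,-.14,.08]]).round(0).tolist())
c=bot.get_calibration("wrist");print(c,bot.state()['tool_pos'])
E
```

```text
side [[345.0, 191.0], [382.0, 181.0]] [[346.0, 186.0], [382.0, 177.0]] [[346.0, 177.0], [383.0, 167.0]]
[[63.0, 342.0], [135.0, 320.0], [337.0, 274.0]]
scene [[298.0, 200.0], [261.0, 222.0]] [[298.0, 194.0], [260.0, 215.0]] [[297.0, 182.0], [259.0, 203.0]]
[[447.0, 169.0], [423.0, 187.0], [283.0, 208.0]]
{'camera_matrix': array([[371.64829954,   0.        , 327.13532511],
       [  0.        , 371.64829954, 232.54302948],
       [  0.        ,   0.        ,   1.        ]]), 'origin': array([ 0.56868805, -0.07365817,  0.22739895]), 'orientation': array([-15.45383404,  -0.02108947,   9.8077891 ])} [ 0.58053313 -0.14006556  0.04665308]
```

Both views put the visible fingertip about 33 mm above the reported TCP. I'll settle this by touch, lowering the fingers gently toward the bare bench here.

Call:
{"method": "apply_moves", "body": {
  "deltas": [
    [-1, 0, 1, 0, 0, 0],
    [-1, 0, 2, 0, 0, 0],
    [-1, 0, 3, 0, 0, 0],
    [-1, 0, 3.5, 0, 0, 0],
    [-1, 0, 3.7, 0, 0, 0],
    [-1, 0, 3.8, 0, 0, 0],
    [-1, 0, 3.9, 0, 0, 0],
    [-1, 0, 4, 0, 0, 0],
    [-1, 0, 4, 0, 0, 0]
  ]
}}

```text
time: 2.6
tool_pos: [0.5818, -0.1499, 0.006]
tool_rot: [180.0, 0.0, 99.7]
contact_force: [0.9, -0.1, -0.2]
gripper_width: 0.0002
finger_force: 0.0
```

```bash
python3 - <<'E'
from plant import bot
import cv2,numpy as np
a=bot.grab_frame("side")[240:310,290:370];b=bot.grab_frame("scene")[180:250,250:330]
f=lambda i:np.clip(cv2.resize(i,None,fx=5,fy=5,interpolation=2)*1.5,0,255).astype('uint8')
cv2.imwrite("pics/e.png",np.hstack([f(a),f(b)])); s=bot.state();print(s['tool_pos'],s['contact_force'])
E
```

```text
[ 0.58177975 -0.1498525   0.00608456] [-0.10347288 -0.73943049 -0.33018136]
```

View pics/e.png

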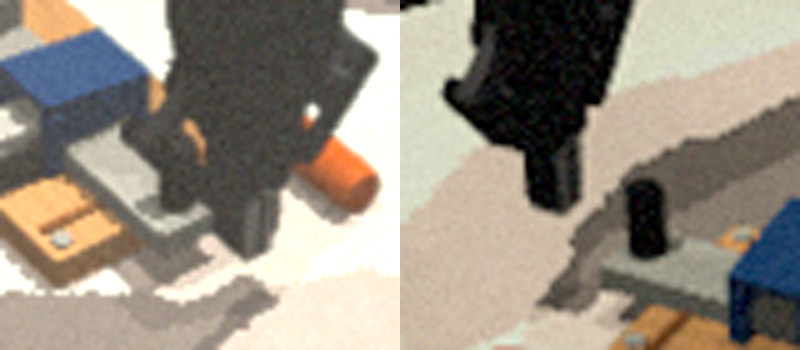

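Call:
{"method": "apply_moves", "body": {
  "deltas": [
    [0, 0, 0.2, 0, 0, 0],
    [0, 0, 0.4, 0, 0, 0],
    [0, 0, 0.6, 0, 0, 0],
    [0, 0, 0.7, 0, 0, 0],
    [0, 0, 0.8, 0, 0, 0],
    [0, 0, 0.8, 0, 0, 0]
  ]
}}

```text
time: 3.3
tool_pos: [0.5816, -0.1499, -0.0023]
tool_rot: [-180.0, -0.0, 99.7]
contact_force: [-0.7, 0.0, 1.0]
gripper_width: -0.0001
finger_force: 0.0
```

No bench contact at a reported z of −2 mm, so touch agrees with the pictures: the real tip is about 32 mm above the reported TCP. I'll use a reported z of 0.014, which puts the tip at about 46 mm, and approach the post.

Call:
{"method": "apply_moves", "body": {
  "deltas": [
    [0, 0, -0.8, 0, 0, 0],
    [0, 0, -1.6, 0, 0, 0],
    [1, 0, -1.6, 0, 0, 0],
    [2, 0, -1.6, 0, 0, 0],
    [2.6, 0, -1.6, 0, 0, 0],
    [2.9, 0, -1.6, 0, 0, 0],
    [3.1, 0, -1.6, 0, 0, 0],
    [3.3, 0, -1.6, 0, 0, 0],
    [3.5, 0, -1.6, 0, 0, 0],
    [3.7, 0, -1.6, 0, 0, 0]
  ]
}}

```text
time: 4.3
tool_pos: [0.5754, -0.1139, 0.0138]
tool_rot: [-180.0, 0.0, 99.7]
contact_force: [-0.1, -1.4, -1.1]
gripper_width: -0.0001
finger_force: 1.1
```

Call:
{"method": "apply_moves", "body": {
  "deltas": [
    [0.3, 0, 0, 0, 0, 0],
    [0.6, 0, 0, 0, 0, 0],
    [0.9, 0, 0, 0, 0, 0],
    [1.2, 0, 0, 0, 0, 0],
    [1.5, 0, 0, 0, 0, 0],
    [1.8, 0, 0, 0, 0, 0],
    [2.1, 0, 0, 0, 0, 0],
    [2.4, 0, 0, 0, 0, 0],
    [2.6, 0, 0, 0, 0, 0],
    [2.7, 0, 0, 0, 0, 0]
  ]
}}

```text
time: 5.3
tool_pos: [0.5706, -0.0865, 0.0139]
tool_rot: [-180.0, -0.0, 99.8]
contact_force: [-0.9, -1.8, -1.0]
gripper_width: -0.0
finger_force: 1.0
```

```bash
python3 - <<'E'
from plant import bot
import cv2,numpy as np
a=bot.grab_frame("side")[195:305,235:380];b=bot.grab_frame("scene")[180:290,270:415]
f=lambda i:np.clip(cv2.resize(i,None,fx=2.75,fy=2.75,interpolation=2)*1.5,0,255).astype('uint8')
cv2.imwrite("pics/f.png",np.hstack([f(a),f(b)])); s=bot.state();print(s['tool_pos'],s['contact_force'])
E
```

```text
[ 0.57096037 -0.08637843  0.01395754] [-0.26874074 -0.69495949 -0.62551308]
```

View pics/f.png

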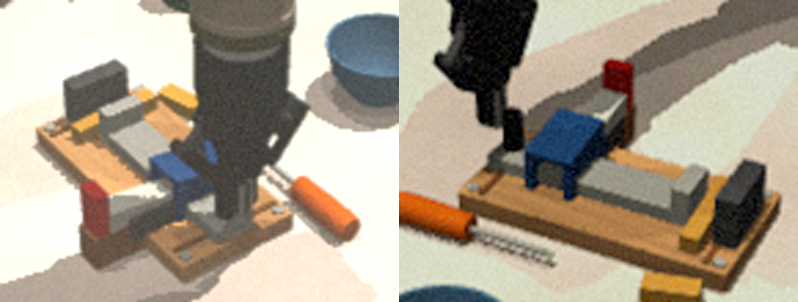

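The finger pushes the post and the jaw face, at about (690,190) in the right panel, is now nearly at the brass bar. I'll go on slowly from here.

Call:
{"method": "apply_moves", "body": {
  "deltas": [
    [0.1, 0, 0, 0, 0, 0],
    [0.2, 0, 0, 0, 0, 0],
    [0.3, 0, 0, 0, 0, 0],
    [0.4, 0, 0, 0, 0, 0],
    [0.5, 0, 0, 0, 0, 0],
    [0.5, 0, 0, 0, 0, 0]
  ]
}}

```text
time: 6.0
tool_pos: [0.5702, -0.0818, 0.014]
tool_rot: [180.0, 0.0, 99.7]
contact_force: [-1.0, -2.8, 0.1]
gripper_width: 0.0004
finger_force: 1.2
```

Call:
{"method": "apply_moves", "body": {
  "deltas": [
    [0.05, 0, 0, 0, 0, 0],
    [0.1, 0, 0, 0, 0, 0],
    [0.15, 0, 0, 0, 0, 0],
    [0.2, 0, 0, 0, 0, 0],
    [0.2, 0, 0, 0, 0, 0]
  ]
}}

```text
time: 6.5
tool_pos: [0.5698, -0.0799, 0.014]
tool_rot: [180.0, 0.0, 99.7]
contact_force: [0.7, -3.6, 1.5]
gripper_width: -0.0003
finger_force: 1.8
```

Call:
{"method": "apply_moves", "body": {
  "deltas": [
    [0.05, 0, 0, 0, 0, 0],
    [0.1, 0, 0, 0, 0, 0],
    [0.15, 0, 0, 0, 0, 0],
    [0.15, 0, 0, 0, 0, 0]
  ]
}}

```text
time: 6.9
tool_pos: [0.5696, -0.0783, 0.0139]
tool_rot: [180.0, -0.0, 99.7]
contact_force: [0.9, -4.1, 1.3]
gripper_width: 0.0002
finger_force: 1.7
```

Call:
{"method": "apply_moves", "body": {
  "deltas": [
    [0.05, 0, 0, 0, 0, 0],
    [0.1, 0, 0, 0, 0, 0],
    [0.1, 0, 0, 0, 0, 0]
  ]
}}

```text
time: 7.2
tool_pos: [0.5695, -0.0779, 0.0139]
tool_rot: [180.0, 0.0, 99.7]
contact_force: [2.5, -5.9, 1.1]
gripper_width: -0.0001
finger_force: 2.7
```

Call:
{"method": "apply_moves", "body": {
  "deltas": [
    [0.05, 0, 0, 0, 0, 0],
    [0.1, 0, 0, 0, 0, 0],
    [0.1, 0, 0, 0, 0, 0]
  ]
}}

```text
time: 7.5
tool_pos: [0.5694, -0.0779, 0.014]
tool_rot: [180.0, 0.1, 99.7]
contact_force: [2.0, -7.8, 0.8]
gripper_width: -0.0002
finger_force: 4.1
```

Call:
{"method": "apply_moves", "body": {
  "deltas": [
    [0.05, 0, 0, 0, 0, 0],
    [0.05, 0, 0, 0, 0, 0],
    [0.05, 0, 0, 0, 0, 0]
  ]
}}

```text
time: 7.8
tool_pos: [0.5695, -0.0779, 0.014]
tool_rot: [180.0, 0.1, 99.6]
contact_force: [2.1, -9.5, 1.2]
gripper_width: 0.0002
finger_force: 4.8
```

Call:
{"method": "apply_moves", "body": {
  "deltas": [
    [0.05, 0, 0, 0, 0, 0],
    [0.1, 0, 0, 0, 0, 0],
    [0.15, 0, 0, 0, 0, 0],
    [0.15, 0, 0, 0, 0, 0],
    [0.15, 0, 0, 0, 0, 0]
  ]
}}

```text
time: 8.3
tool_pos: [0.5694, -0.0778, 0.014]
tool_rot: [179.9, 0.2, 99.6]
contact_force: [3.0, -13.9, -0.1]
gripper_width: 0.0002
finger_force: 7.0
```

The bar is clamped: it stops hard at about 14 N, with the slide within 2 mm of where it should be. I'll back off, lift, and go around to the wedge tail turned by 90°.

Call:
{"method": "apply_moves", "body": {
  "deltas": [
    [-0.3, 0, 0, 0, 0, 0],
    [-0.6, 0, 0, 0, 0, 0],
    [-1.3, 0, 0, 0, 0, 0],
    [-2, 0, 0, 0, 0, 0],
    [-2, 0, -2, 0, 0, 0],
    [-2, 0, -5, 0, 0, 0],
    [-2, 0, -8, 0, 0, 0],
    [-2, 0, -9, 0, 0, 0],
    [-2, 0, -9, 0, 0, 0]
  ]
}}

```text
time: 9.2
tool_pos: [0.573, -0.0945, 0.1053]
tool_rot: [179.8, 0.0, 99.7]
contact_force: [0.6, 0.4, -1.0]
gripper_width: -0.0001
finger_force: 0.0
```

Call:
{"method": "apply_moves", "body": {
  "deltas": [
    [0.5, -1, 0, 0, 0, 0.14],
    [1.5, -3, 0, 0, 0, 0.28],
    [3, -5, 0, 0, 0, 0.42],
    [5, -7, 0, 0, 0, 0.56],
    [6.5, -9, 0, 0, 0, 0.7],
    [7.8, -11, 0, 0, 0, 0.84],
    [7.8, -12.5, 0, 0, 0, 0.98],
    [7.8, -13, 0, 0, 0, 1.12],
    [7.8, -13, 0, 0, 0, 1.26],
    [7.8, -13, 0, 0, 0, 1.4]
  ]
}}

```text
time: 10.2
tool_pos: [0.4299, -0.0395, 0.1029]
tool_rot: [180.0, 0.1, 19.2]
contact_force: [-0.5, -0.4, 0.6]
gripper_width: -0.0002
finger_force: 0.0
```

Call:
{"method": "apply_moves", "body": {
  "deltas": [
    [0, 0, 0, 0, 0, 0.1],
    [0, 0, 0, 0, 0, 0.171],
    [0, 0, 0, 0, 0, 0.171],
    [0, 0, 0, 0, 0, 0.171]
  ]
}}

```text
time: 10.6
tool_pos: [0.4303, -0.0394, 0.1032]
tool_rot: [180.0, 0.1, 9.9]
contact_force: [-0.1, 1.1, 0.2]
gripper_width: -0.0001
finger_force: 0.0
```

```bash
python3 - <<'E'
from plant import bot
import cv2,numpy as np
s=bot.state();print(s['time'],s['tool_pos'],s['tool_rot'],s['contact_force'])
x,y=s['tool_pos'][:2]-[.5485,.0427];c,q=np.cos(.1698),np.sin(.1698);print('jig',c*x+q*y,-q*x+c*y)
a=bot.grab_frame("side")[195:305,235:380];b=bot.grab_frame("scene")[180:290,270:415]
f=lambda i:np.clip(cv2.resize(i,None,fx=2.75,fy=2.75,interpolation=2)*1.5,0,255).astype('uint8')
cv2.imwrite("pics/g.png",np.hstack([f(a),f(b)]))
E
```

```text
10.6 [ 0.43030886 -0.03939297  0.10320094] [1.79968090e+02 8.97794076e-02 9.86908384e+00] [-0.11824901  1.11025839  0.20556652]
jig -0.13036388136676214 -0.06093979762045485
```

View pics/g.png

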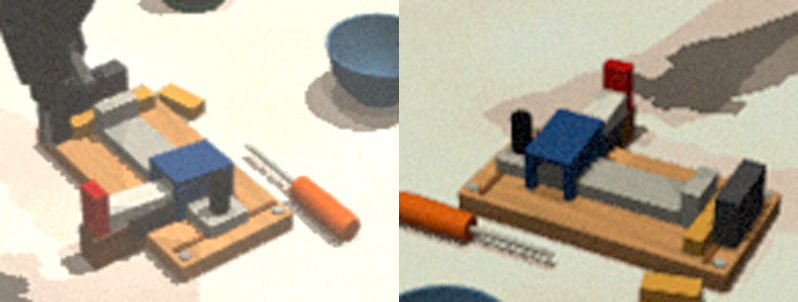

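The brass bar is flat between jaw and anvil, and the wedge is untouched. Now I'll lower behind the tab and push along jig +x.

Call:
{"method": "apply_moves", "body": {
  "deltas": [
    [0, 0, 3, 0, 0, 0],
    [0, 0, 6, 0, 0, 0],
    [0, 0, 8, 0, 0, 0],
    [0, 0.1, 8.2, 0, 0, 0],
    [0.3, 0.1, 8.2, 0, 0, 0],
    [0.6, 0.1, 8.2, 0, 0, 0],
    [0.8, 0.1, 8.2, 0, 0, 0],
    [1.0, 0.1, 8.2, 0, 0, 0],
    [1.2, 0.1, 8.2, 0, 0, 0],
    [1.2, 0.1, 8.2, 0, 0, 0]
  ]
}}

```text
time: 11.7
tool_pos: [0.4433, -0.038, 0.0221]
tool_rot: [180.0, -0.0, 9.8]
contact_force: [-0.4, -0.2, -0.1]
gripper_width: -0.0002
finger_force: 0.0
```

Call:
{"method": "apply_moves", "body": {
  "deltas": [
    [0.2, 0, 0, 0, 0, 0],
    [0.4, 0, 0, 0, 0, 0],
    [0.6, 0, 0, 0, 0, 0],
    [0.8, 0, 0, 0, 0, 0],
    [0.8, 0, 0, 0, 0, 0]
  ]
}}

```text
time: 12.2
tool_pos: [0.4511, -0.0369, 0.0218]
tool_rot: [180.0, -0.0, 9.7]
contact_force: [-0.0, -0.4, 0.1]
gripper_width: 0.0002
finger_force: 0.0
```

Call:
{"method": "apply_moves", "body": {
  "deltas": [
    [0.1, -0.1, 0, 0, 0, 0],
    [0.2, -0.15, 0, 0, 0, 0],
    [0.3, -0.15, 0, 0, 0, 0],
    [0.4, -0.15, 0, 0, 0, 0],
    [0.5, -0.15, 0, 0, 0, 0],
    [0.5, -0.15, 0, 0, 0, 0]
  ]
}}

```text
time: 12.8
tool_pos: [0.4556, -0.0346, 0.0219]
tool_rot: [180.0, -0.0, 9.7]
contact_force: [0.2, 0.5, 0.4]
gripper_width: -0.0002
finger_force: 0.0
```

Call:
{"method": "apply_moves", "body": {
  "deltas": [
    [0.1, 0, 0, 0, 0, 0],
    [0.2, 0, 0, 0, 0, 0],
    [0.3, 0, 0, 0, 0, 0],
    [0.3, 0, 0, 0, 0, 0]
  ]
}}

```text
time: 13.2
tool_pos: [0.4585, -0.034, 0.0219]
tool_rot: [180.0, -0.0, 9.7]
contact_force: [-0.0, 0.0, 0.0]
gripper_width: 0.0
finger_force: 0.0
```

Call:
{"method": "apply_moves", "body": {
  "deltas": [
    [0.1, 0, 0, 0, 0, 0],
    [0.2, 0, 0, 0, 0, 0],
    [0.3, 0, 0, 0, 0, 0],
    [0.3, 0, 0, 0, 0, 0]
  ]
}}

```text
time: 13.6
tool_pos: [0.4615, -0.0335, 0.0219]
tool_rot: [180.0, -0.0, 9.7]
contact_force: [-0.0, -0.8, -0.1]
gripper_width: 0.0003
finger_force: 0.0
```

```bash
cat > red.py <<'E'
from plant import bot
import cv2,numpy as np
def red(i):
    i=i.astype(int)[190:300,230:400];m=(i[...,2]>90)&(i[...,1]<45)&(i[...,0]<50);v,u=np.nonzero(m);return len(u),u.min()+230,u.mean()+230,u.max()+230,v.mean()+190
if __name__=="__main__":
    for n in("side","scene"):
        i=bot.grab_frame(n);print(n,red(cv2.imread(f"pics/{n}0.png")),red(i)); cv2.imwrite(f"pics/h_{n}.png",i)
    s=bot.state();print(s['tool_pos'],s['contact_force'])
E
python3 red.py
```

```text
side (7, np.int64(265), np.float64(268.85714285714283), np.int64(272), np.float64(264.1428571428571)) (4, np.int64(276), np.float64(276.5), np.int64(277), np.float64(261.5))
scene (49, np.int64(266), np.float64(295.81632653061223), np.int64(353), np.float64(245.57142857142856)) (56, np.int64(266), np.float64(311.1607142857143), np.int64(350), np.float64(235.35714285714286))
[ 0.46140467 -0.03354005  0.02186441] [-0.04363477  0.17791068  1.51406962]
```

The tab has moved about 18 mm with the finger, so contact is confirmed. I'll carry on in 2–3 mm steps and feel for the jam.

Call:
{"method": "apply_moves", "body": {
  "deltas": [
    [0.07, 0, 0, 0, 0, 0],
    [0.14, 0, 0, 0, 0, 0],
    [0.2, 0, 0, 0, 0, 0],
    [0.2, 0, 0, 0, 0, 0]
  ]
}}

```text
time: 14.1
tool_pos: [0.4634, -0.0332, 0.0219]
tool_rot: [180.0, -0.0, 9.7]
contact_force: [0.0, -0.4, -0.3]
gripper_width: -0.0
finger_force: 0.0
```

Call:
{"method": "apply_moves", "body": {
  "deltas": [
    [0.07, 0, 0, 0, 0, 0],
    [0.14, 0, 0, 0, 0, 0],
    [0.2, 0, 0, 0, 0, 0],
    [0.2, 0, 0, 0, 0, 0]
  ]
}}

```text
time: 14.5
tool_pos: [0.4654, -0.0329, 0.0219]
tool_rot: [180.0, -0.0, 9.7]
contact_force: [-0.3, 0.0, 0.3]
gripper_width: 0.0001
finger_force: 0.0
```

Call:
{"method": "apply_moves", "body": {
  "deltas": [
    [0.07, 0, 0, 0, 0, 0],
    [0.14, 0, 0, 0, 0, 0],
    [0.2, 0, 0, 0, 0, 0],
    [0.2, 0, 0, 0, 0, 0]
  ]
}}

```text
time: 14.9
tool_pos: [0.4674, -0.0325, 0.0219]
tool_rot: [180.0, -0.0, 9.7]
contact_force: [-0.0, 0.2, 0.3]
gripper_width: -0.0001
finger_force: 0.0
```

Call:
{"method": "apply_moves", "body": {
  "deltas": [
    [0.07, 0, 0, 0, 0, 0],
    [0.14, 0, 0, 0, 0, 0],
    [0.2, 0, 0, 0, 0, 0],
    [0.2, 0, 0, 0, 0, 0]
  ]
}}

```text
time: 15.3
tool_pos: [0.4693, -0.0322, 0.0219]
tool_rot: [180.0, -0.0, 9.7]
contact_force: [0.2, -1.2, -0.2]
gripper_width: 0.0003
finger_force: 0.0
```

Call:
{"method": "apply_moves", "body": {
  "deltas": [
    [0.1, 0, 0, 0, 0, 0],
    [0.2, 0, 0, 0, 0, 0],
    [0.3, 0, 0, 0, 0, 0],
    [0.3, 0, 0, 0, 0, 0]
  ]
}}

```text
time: 15.7
tool_pos: [0.4724, -0.0317, 0.0219]
tool_rot: [180.0, -0.0, 9.7]
contact_force: [0.6, -0.4, 0.2]
gripper_width: 0.0
finger_force: 0.0
```

Call:
{"method": "apply_moves", "body": {
  "deltas": [
    [0.1, 0, 0, 0, 0, 0],
    [0.2, 0, 0, 0, 0, 0],
    [0.3, 0, 0, 0, 0, 0],
    [0.3, 0, 0, 0, 0, 0]
  ]
}}

```text
time: 16.1
tool_pos: [0.4753, -0.0312, 0.0219]
tool_rot: [180.0, -0.0, 9.7]
contact_force: [-0.4, 1.1, 0.2]
gripper_width: -0.0
finger_force: 0.0
```

Call:
{"method": "apply_moves", "body": {
  "deltas": [
    [0.1, 0, 0, 0, 0, 0],
    [0.2, 0, 0, 0, 0, 0],
    [0.2, 0, 0, 0, 0, 0]
  ]
}}

```text
time: 16.4
tool_pos: [0.4773, -0.0308, 0.0219]
tool_rot: [180.0, -0.0, 9.7]
contact_force: [-0.1, 0.7, 0.1]
gripper_width: 0.0005
finger_force: 0.0
```

Call:
{"method": "apply_moves", "body": {
  "deltas": [
    [0.1, 0, 0, 0, 0, 0],
    [0.2, 0, 0, 0, 0, 0],
    [0.2, 0, 0, 0, 0, 0]
  ]
}}

```text
time: 16.7
tool_pos: [0.4793, -0.0305, 0.0219]
tool_rot: [180.0, -0.0, 9.7]
contact_force: [0.2, -0.2, -0.1]
gripper_width: -0.0001
finger_force: 0.0
```

Call:
{"method": "apply_moves", "body": {
  "deltas": [
    [0.1, 0, 0, 0, 0, 0],
    [0.2, 0, 0, 0, 0, 0],
    [0.2, 0, 0, 0, 0, 0]
  ]
}}

```text
time: 17.0
tool_pos: [0.4812, -0.0302, 0.0219]
tool_rot: [180.0, -0.0, 9.7]
contact_force: [0.3, 0.2, -0.2]
gripper_width: -0.0
finger_force: 0.0
```

Call:
{"method": "apply_moves", "body": {
  "deltas": [
    [0.1, 0, 0, 0, 0, 0],
    [0.2, 0, 0, 0, 0, 0],
    [0.2, 0, 0, 0, 0, 0]
  ]
}}

```text
time: 17.3
tool_pos: [0.4832, -0.0299, 0.0219]
tool_rot: [180.0, -0.0, 9.7]
contact_force: [-0.8, 0.9, 0.0]
gripper_width: 0.0002
finger_force: 0.0
```

Call:
{"method": "apply_moves", "body": {
  "deltas": [
    [0.1, 0, 0, 0, 0, 0],
    [0.2, 0, 0, 0, 0, 0],
    [0.2, 0, 0, 0, 0, 0]
  ]
}}

```text
time: 17.6
tool_pos: [0.4851, -0.0295, 0.0219]
tool_rot: [180.0, -0.0, 9.7]
contact_force: [-0.4, -0.3, 1.0]
gripper_width: 0.0001
finger_force: 0.0
```

Call:
{"method": "apply_moves", "body": {
  "deltas": [
    [0.1, 0, 0, 0, 0, 0],
    [0.2, 0, 0, 0, 0, 0],
    [0.2, 0, 0, 0, 0, 0]
  ]
}}

```text
time: 17.9
tool_pos: [0.4871, -0.0292, 0.0219]
tool_rot: [180.0, -0.0, 9.7]
contact_force: [0.8, -0.5, -0.4]
gripper_width: -0.0001
finger_force: 0.0
```

Call:
{"method": "apply_moves", "body": {
  "deltas": [
    [0.1, 0, 0, 0, 0, 0],
    [0.2, 0, 0, 0, 0, 0],
    [0.2, 0, 0, 0, 0, 0]
  ]
}}

```text
time: 18.2
tool_pos: [0.4891, -0.0288, 0.0219]
tool_rot: [180.0, -0.0, 9.7]
contact_force: [0.9, 0.2, 0.6]
gripper_width: 0.0002
finger_force: 0.0
```

Call:
{"method": "apply_moves", "body": {
  "deltas": [
    [0.1, 0, 0, 0, 0, 0],
    [0.2, 0, 0, 0, 0, 0],
    [0.2, 0, 0, 0, 0, 0]
  ]
}}

```text
time: 18.5
tool_pos: [0.4911, -0.0285, 0.0219]
tool_rot: [180.0, -0.0, 9.7]
contact_force: [-0.4, -0.4, 0.5]
gripper_width: 0.0002
finger_force: 0.0
```

Call:
{"method": "apply_moves", "body": {
  "deltas": [
    [0.1, 0, 0, 0, 0, 0],
    [0.2, 0, 0, 0, 0, 0],
    [0.2, 0, 0, 0, 0, 0]
  ]
}}

```text
time: 18.8
tool_pos: [0.493, -0.0282, 0.0219]
tool_rot: [180.0, -0.0, 9.7]
contact_force: [0.1, 0.3, -0.5]
gripper_width: 0.0002
finger_force: 0.0
```

```bash
python3 red.py
```

```text
side (7, np.int64(265), np.float64(268.85714285714283), np.int64(272), np.float64(264.1428571428571)) (1, np.int64(288), np.float64(288.0), np.int64(288), np.float64(254.0))
scene (49, np.int64(266), np.float64(295.81632653061223), np.int64(353), np.float64(245.57142857142856)) (50, np.int64(268), np.float64(316.02), np.int64(344), np.float64(231.78))
[ 0.49291881 -0.02816948  0.02188815] [-0.09228563 -0.85482024 -0.4389084 ]
```

Call:
{"method": "apply_moves", "body": {
  "deltas": [
    [0.1, 0, 0, 0, 0, 0],
    [0.2, 0, 0, 0, 0, 0],
    [0.2, 0, 0, 0, 0, 0]
  ]
}}

```text
time: 19.2
tool_pos: [0.4942, -0.0279, 0.0218]
tool_rot: [-180.0, 0.1, 9.7]
contact_force: [-2.5, -1.1, 2.1]
gripper_width: 0.0001
finger_force: 1.2
```

Call:
{"method": "apply_moves", "body": {
  "deltas": [
    [0.1, 0, 0, 0, 0, 0],
    [0.2, 0, 0, 0, 0, 0],
    [0.2, 0, 0, 0, 0, 0]
  ]
}}

```text
time: 19.5
tool_pos: [0.4943, -0.0277, 0.0217]
tool_rot: [-179.9, 0.2, 9.7]
contact_force: [-7.1, -0.3, 5.3]
gripper_width: 0.0002
finger_force: 3.8
```

Call:
{"method": "apply_moves", "body": {
  "deltas": [
    [0.1, 0, 0, 0, 0, 0],
    [0.2, 0, 0, 0, 0, 0],
    [0.2, 0, 0, 0, 0, 0]
  ]
}}

```text
time: 19.8
tool_pos: [0.4943, -0.0276, 0.0217]
tool_rot: [-179.9, 0.4, 9.7]
contact_force: [-12.1, -2.5, 9.0]
gripper_width: 0.0001
finger_force: 6.2
```

Call:
{"method": "apply_moves", "body": {
  "deltas": [
    [0.03, 0, 0, 0, 0, 0],
    [0.06, 0, 0, 0, 0, 0],
    [0.06, 0, 0, 0, 0, 0]
  ]
}}

```text
time: 20.1
tool_pos: [0.4943, -0.0276, 0.0216]
tool_rot: [-179.9, 0.4, 9.7]
contact_force: [-12.7, -2.9, 10.6]
gripper_width: 0.0005
finger_force: 7.0
```

Call:
{"method": "apply_moves", "body": {
  "deltas": [
    [0, 0, -0.1, 0, 0, 0],
    [0.03, 0, -0.2, 0, 0, 0],
    [0.03, 0, -0.25, 0, 0, 0],
    [0.03, 0, -0.25, 0, 0, 0]
  ]
}}

```text
time: 20.5
tool_pos: [0.4942, -0.0272, 0.0231]
tool_rot: [-179.9, 0.5, 9.7]
contact_force: [-10.9, -2.0, -7.2]
gripper_width: -0.0001
finger_force: 5.6
```

Call:
{"method": "apply_moves", "body": {
  "deltas": [
    [0, 0, 0.08, 0, 0, 0],
    [0.05, 0, 0.12, 0, 0, 0],
    [0.1, 0, 0.12, 0, 0, 0],
    [0.1, 0, 0.12, 0, 0, 0]
  ]
}}

```text
time: 20.9
tool_pos: [0.4942, -0.0271, 0.0226]
tool_rot: [-179.8, 0.6, 9.7]
contact_force: [-15.6, -3.3, 9.1]
gripper_width: -0.0001
finger_force: 8.1
```

The push reached about 16 N, the top of the band, and the wedge is no longer moving. I'll back straight off, then lift clear.

Call:
{"method": "apply_moves", "body": {
  "deltas": [
    [-0.3, 0, 0, 0, 0, 0],
    [-0.6, 0, 0, 0, 0, 0],
    [-1, 0, 0, 0, 0, 0],
    [-2, 0, 0, 0, 0, 0],
    [-3, 0, 0, 0, 0, 0],
    [-3, 0, -2, 0, 0, 0],
    [-3, 0, -6, 0, 0, 0],
    [-3, 0, -10, 0, 0, 0],
    [-3, 0, -12, 0, 0, 0],
    [-3, 0, -12, 0, 0, 0]
  ]
}}

```text
time: 21.9
tool_pos: [0.4719, -0.0319, 0.1455]
tool_rot: [-180.0, -0.3, 9.7]
contact_force: [0.2, 0.5, 0.4]
gripper_width: 0.0
finger_force: 0.0
```

```bash
python3 - <<'E'
from plant import bot
import cv2,numpy as np
print(bot.state()['tool_pos'],bot.state()['contact_force'])
a=bot.grab_frame("side")[195:305,235:380];b=bot.grab_frame("scene")[180:290,270:415]
f=lambda i:np.clip(cv2.resize(i,None,fx=2.75,fy=2.75,interpolation=2)*1.5,0,255).astype('uint8')
cv2.imwrite("pics/i.png",np.hstack([f(a),f(b)]))
E
```

```text
[ 0.47193991 -0.0318879   0.14548171] [0.15373731 0.5309853  0.35019655]
```

View pics/i.png

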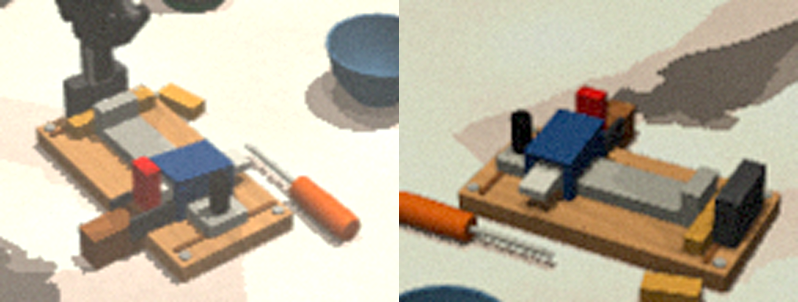

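The wedge is jammed under the bridge with its nose out at (543,185). The jaw still holds the brass bar on the anvil at (700,230), and the arm is clear.

```bash
python3 -c "
from plant import bot
print(bot.job_done())"
```

```text
the job is handed in; nothing more can be done
None
```

The job is handed in: the brass bar is clamped flat against the anvil (about 14 N push), the wedge is jammed under the bridge (up to about 16 N push), and in the last picture both stayed put with the arm clear; the hand-in gave no verdict.

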